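# Seal the lid of a records case crosswise

### The job

Tighten the four coloured knobs on the records case's lid by hand, clockwise and in crisscross order (after the first knob the one diagonally opposite it, then the other two), in two passes: first turn each one only until it has bitten and is just snug, then go round crosswise again and make each one firm without crushing the seal. Grip the knobs gently, don't lean on the lid, leave the things beside the case alone, and let go at the end.

Things in the scene. Friction and masses are not known exactly. Their poses are not given: they have to be found in the camera images.
- case: watertight records case, fixed to the desk: blue square box, 240 x 240 mm, with an aluminium lid plate; origin at the centre of its underside, on the desk; z up; lid's top face is 90 mm above the origin. The case may stand at any yaw.
- red_grip (a point): red knob at the +x +y corner of the lid (55 mm from its centre along each case axis): round, 46 mm across, 30 mm tall, underside 12 mm and top 42 mm above the lid. This point: on its axis, 12 mm below its top, 120 mm above the desk; turns with the knob, z up. Clockwise from above tightens; the knob does not sink.
- red_pintop (a point): top of the white indicator pin (11 mm wide) in the middle of the red knob: 138 mm above the desk when loose (6 mm proud of the knob). Snug: sunk by 0.5 to 2 mm. Firm: sunk by 2.8 to 5 mm, aim for 3.8; deeper crushes the seal. Too small to trust in a noisy reading: feel the bite.
- yellow_grip (a point): yellow knob at the -x +y corner of the lid (55 mm from its centre along each case axis): round, 46 mm across, 30 mm tall, underside 12 mm and top 42 mm above the lid. This point: on its axis, 12 mm below its top, 120 mm above the desk; turns with the knob, z up. Clockwise from above tightens; the knob does not sink.
- yellow_pintop (a point): top of the white indicator pin (11 mm wide) in the middle of the yellow knob: 138 mm above the desk when loose (6 mm proud of the knob). Snug: sunk by 0.5 to 2 mm. Firm: sunk by 2.8 to 5 mm, aim for 3.8; deeper crushes the seal. Too small to trust in a noisy reading: feel the bite.
- blue_grip (a point): blue knob at the -x -y corner, diagonally across from the red of the lid (55 mm from its centre along each case axis): round, 46 mm across, 30 mm tall, underside 12 mm and top 42 mm above the lid. This point: on its axis, 12 mm below its top, 120 mm above the desk; turns with the knob, z up. Clockwise from above tightens; the knob does not sink.
- blue_pintop (a point): top of the white indicator pin (11 mm wide) in the middle of the blue knob: 138 mm above the desk when loose (6 mm proud of the knob). Snug: sunk by 0.5 to 2 mm. Firm: sunk by 2.8 to 5 mm, aim for 3.8; deeper crushes the seal. Too small to trust in a noisy reading: feel the bite.
- green_grip (a point): green knob at the +x -y corner, diagonally across from the yellow of the lid (55 mm from its centre along each case axis): round, 46 mm across, 30 mm tall, underside 12 mm and top 42 mm above the lid. This point: on its axis, 12 mm below its top, 120 mm above the desk; turns with the knob, z up. Clockwise from above tightens; the knob does not sink.
- green_pintop (a point): top of the white indicator pin (11 mm wide) in the middle of the green knob: 138 mm above the desk when loose (6 mm proud of the knob). Snug: sunk by 0.5 to 2 mm. Firm: sunk by 2.8 to 5 mm, aim for 3.8; deeper crushes the seal. Too small to trust in a noisy reading: feel the bite.
- lid_center (a point): centre of the lid's top face, 90 mm above the desk; axes as the case's. Each knob first turns freely (0.04 Nm) through an unknown slack of 0.1 to 0.9 rad, then bites: the torque jumps to 0.30 Nm and climbs 0.04 Nm per mm of pin travel (a wrist held still after the turn reads 0.1 less). From the bite its pin sinks 3.2 mm per rad of turn and stays. Grip with 20 to 30 N; over 45 N harms a knob.
- mug: white mug, 80 mm wide, 90 mm tall, a bystander; origin under its centre
- tape: yellow roll of tape, 100 mm wide, 40 mm tall, a bystander; origin under its centre
- stapler: stapler, red top arm on a black base, 130 x 35 x 50 mm, a bystander; origin under its centre

How it is judged:
On the way, in this order (a step that is already met when the one before it is completed fails the run):
1. first pass: all four knobs snug (pins sunk more than 0.5 mm, none more than 2 mm) (z of red_pintop in the frame of case between 0.136 and 0.1375 m and z of yellow_pintop in the frame of case between 0.136 and 0.1375 m and z of blue_pintop in the frame of case between 0.136 and 0.1375 m and z of green_pintop in the frame of case between 0.136 and 0.1375 m), for 0.2 s.
2. second pass: all four knobs firm (pins sunk more than 2.8 mm) (z of each of red_pintop, yellow_pintop, blue_pintop, green_pintop in the frame of case below 0.1352 m), for 0.2 s.
At the end, for the whole second after the job is handed in: all four indicator pins have sunk between 2.8 and 5 mm, and the mug, the tape and the stapler are within 30 mm of where they were (all of step 2 and z of each of red_pintop, yellow_pintop, blue_pintop, green_pintop in the frame of case above 0.133 m and distance of each of mug, tape, stapler from where it was at the start of the episode below 0.03 m); the robot touches nothing.
It fails at once if a knob was taken past snug (pin sunk over 2 mm) before all four were snug (0.5 mm) (z of any of red_pintop, yellow_pintop, blue_pintop, green_pintop in the frame of case below 0.136 m and z of any of red_pintop, yellow_pintop, blue_pintop, green_pintop in the frame of case above 0.1375 m).
It fails at once if in either pass, the second knob made snug (over 0.5 mm) or firm (over 2.8 mm) was a neighbour of the first, not the one opposite ((z of each of red_pintop, yellow_pintop in the frame of case below 0.1375 m and z of each of blue_pintop, green_pintop in the frame of case above 0.1375 m) or (z of each of yellow_pintop, blue_pintop in the frame of case below 0.1375 m and z of each of green_pintop, red_pintop in the frame of case above 0.1375 m) or (z of each of blue_pintop, green_pintop in the frame of case below 0.1375 m and z of each of red_pintop, yellow_pintop in the frame of case above 0.1375 m) or (z of each of green_pintop, red_pintop in the frame of case below 0.1375 m and z of each of yellow_pintop, blue_pintop in the frame of case above 0.1375 m) or (z of each of red_pintop, yellow_pintop in the frame of case below 0.1352 m and z of each of blue_pintop, green_pintop in the frame of case above 0.1352 m) or (z of each of yellow_pintop, blue_pintop in the frame of case below 0.1352 m and z of each of green_pintop, red_pintop in the frame of case above 0.1352 m) or (z of each of blue_pintop, green_pintop in the frame of case below 0.1352 m and z of each of red_pintop, yellow_pintop in the frame of case above 0.1352 m) or (z of each of green_pintop, red_pintop in the frame of case below 0.1352 m and z of each of yellow_pintop, blue_pintop in the frame of case above 0.1352 m)).
It fails at once if a knob was overtightened (pin sunk over 5 mm): the seal is crushed (z of any of red_pintop, yellow_pintop, blue_pintop, green_pintop in the frame of case below 0.133 m).
It fails at once if the fingers squeezed or pushed on the knobs and the lid with more than 90 N in all (contact force between the fingers and case above 90 N).
It fails at once if a bystander was moved over 30 mm (distance of any of mug, tape, stapler from where it was at the start of the episode above 0.03 m).
It also fails if it takes over 72 s, if anything falls off the work surface, if the arm or the gripper's body presses on something with over 40 N, if the wrist force passes 120 N, or if a joint passes its speed limit or range.

### The arm

A 7-joint arm with a two-finger parallel gripper is mounted at the origin on the work surface. World frame = base frame: x ahead of the robot, y to its left, z up, the work surface at z = 0. Lengths are in m, angles in rad, forces in N, time in s.
With the tool pointing down it reaches from about 0.425 to 0.925 m from the base axis. Payload 6.8 kg.
Tool frame: the origin (TCP) lies at the very end of the fingers, on their centre line; the grasp point (between the pads) lies 19 mm behind it; z points along the fingers, y is the line along which they close (so a half turn about z gives the same grasp; the last joint's range is limited). The gripper opens to 85 mm and grips with 20 to 120 N. Pads are 22 mm wide; open, the fingers measure 114 mm over their backs; the gripper's body (76 mm by 85 mm) begins 54 mm behind the grasp point. The pads swing forward as they close: fully open they stand 13 mm farther back than shut.
Start: joints at [1.241, 0.477, 0.022, 1.555, -0.011, 1.109, -0.083], TCP at [0.148, -0.658, 0.211] pointing down, gripper open.
Joint ranges: [-2.96, 2.96], [-0.34, 2.1], [-1.41, 1.46], [0.24, 2.44], [-1.37, 4.51], [0.17, 1.92], [-2.96, 2.96]. Speed limits (rad/s): [2.39, 2.39, 3.14, 3.14, 3.14, 3.14, 3.14].

### API

Orientations are given as a unit quaternion [w, x, y, z].
In Python, from station import bot gives the robot as it stands. The module is installed in compiled form; this text tells all that it offers.
- The arm moves only by the shell command python3 -m jog 'ROWS' [OPENING] [FORCE]. ROWS is JSON, a list of rows, each a list of 4 numbers: the shift along the tool's x, y, z in cm, then the turn about the tool's z in rad. In form: [[x, y, z, spin], ...]. A call has 1 to 20 rows; each row is the pose to reach, as a shift and turn from the pose commanded when the call began, along the tool's axes at that moment; what a row does not reach only later rows make up. A row lasts 1/12 s, in which the tool goes at most 41.7 mm and 7.16 degrees, less where a joint would pass 70% of its speed; a pose out of reach is approached as far as the arm can. A call with a gripper value outside its range is refused whole. OPENING is the closure, from -1 (fully open) to 1 (shut), set as the call begins (- or left out, the last holds). The fingers move at their own pace and stop on an object; FORCE is the grip in N (left out, the last holds). Time passes only in rows, so rows that repeat a pose let the fingers close. It gives the time, the measured TCP pose, the force, the opening and the grip force at its end, in the units of the state.
- bot.get_obs(): the state, without advancing time (a new reading comes with each control period).
- bot.read_camera(name): name is "side" or "top" or "wrist"; returns a dict with "pixels" (400x640x3 uint8, red, green, blue), "depth" (400x640 float32, m along the optical axis (not along the pixel's ray), 0 where there is no reading), "fovy" (degrees; the focal length in pixels is half the picture's height over the tangent of half this angle, whatever the lens; pixels are square), "cx", "cy" (the principal point, pixels), "pose" (4x4, takes a point from camera to world coordinates). Camera axes: x right, y down, z forward; pixel columns grow to the right and rows downward; lengths in m; the calibration is good to about 2 mm. A picture is of the moment at which its call begins.
- bot.hand_in(): hands the job in; it is judged then, once.
The state is a dict: "t": time; "q": joint angles; "joint_vel": joint speeds; "joint_torque": joint torques, N m; "eef_pos": TCP position; "tool_rot": TCP orientation; "contact_force": force on the tool from outside, world axes, zero at the start; "torque": the same for the moment, N m; "gripper_width": opening from 0.0 (shut) to 1.0 (fully open); "grasp_force": force on a finger pad.
Only numpy, scipy, OpenCV 4.12 (cv2) and the standard library are available. Lean on these libraries where they do the work, as an engineer would, in place of code of your own. Each camera call takes 0.05 s, during which the arm holds its last target. There are 200 camera calls.

## Working session

There is one attempt and no reset: what is moved stays moved. The work goes in short steps, Python scripts to look and compute and a shell command to move; the robot and the scene stay as the last step left them, time stands still between calls to the robot, and variables do not carry over. Pictures are saved under pics/ and viewed, at most 10 in all, crops included, and the job is handed in when it is done.

```bash
mkdir -p pics; python3 - <<'E'
from station import bot
import cv2,numpy as np
o=bot.get_obs()
for k,v in o.items(): print(k,np.round(v,3))
for n in ["top","side"]:
    c=bot.read_camera(n); cv2.imwrite(f"pics/{n}0.png",c["pixels"][:,:,::-1]); print(n,c["fovy"],c["cx"],c["cy"],np.round(c["pose"],3).tolist())
E
```

```text
t 0.0
q [ 1.241  0.478  0.022  1.557 -0.011  1.109 -0.083]
joint_vel [ 0.001  0.001  0.     0.     0.001  0.002 -0.001]
joint_torque [-1.0000e-03 -5.9645e+01  1.6080e+00 -2.8120e+01  1.2000e-02  9.0000e-03
 -0.0000e+00]
eef_pos [ 0.148 -0.658  0.21 ]
tool_rot [-0.001  0.994  0.111 -0.   ]
contact_force [-0.112 -0.261  1.31 ]
torque [ 0.016  0.043 -0.027]
grasp_force 0.0
gripper_width 1.002
top 53.555733217905754 320.0142998069048 200.0351409002855 [[0.0, -0.996, 0.093, 0.393], [-1.0, -0.0, -0.004, -0.012], [0.004, -0.093, -0.996, 1.365], [0.0, 0.0, 0.0, 1.0]]
side 51.14507382363619 322.0659635617883 191.34939801432364 [[-0.981, -0.139, 0.133, 0.339], [-0.192, 0.665, -0.722, 0.914], [0.012, -0.734, -0.679, 0.954], [0.0, 0.0, 0.0, 1.0]]
```

View pics/top0.png

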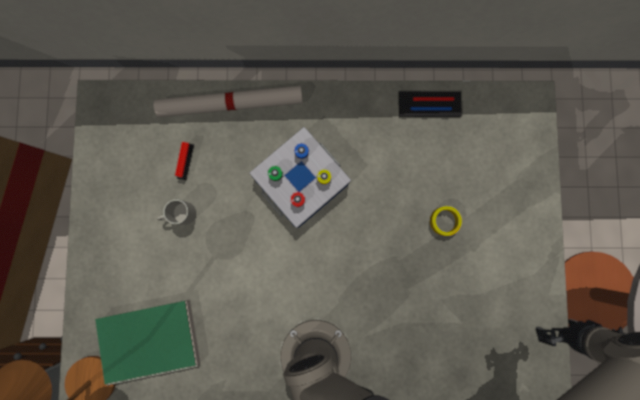

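```bash
cat > h.py <<'E'
from station import bot
import cv2,numpy as np
from scipy.spatial.transform import Rotation as R
def ray(c,u,v,z):
    f=200/np.tan(np.radians(c["fovy"])/2);P=c["pose"]
    d=P[:3,:3]@np.array([(u-c["cx"])/f,(v-c["cy"])/f,1]);o=P[:3,3]
    return o+d*(z-o[2])/d[2]
def masks(c):
    hsv=cv2.cvtColor(c["pixels"],cv2.COLOR_RGB2HSV)
    b={"red":((170,130,60),(180,255,255)),"yellow":((22,130,60),(34,255,255)),"blue":((100,120,60),(122,255,255)),"green":((50,90,40),(85,255,255))}
    out={k:cv2.inRange(hsv,*map(np.array,v)) for k,v in b.items()}
    out["red"]|=cv2.inRange(hsv,np.array((0,130,60)),np.array((8,255,255)))
    return out
def yaw(o):
    q=np.array(o["tool_rot"]);m=R.from_quat(q[[1,2,3,0]]).as_matrix();return m
E
python3 - <<'E'
from h import *
for n in ["top","side"]:
    c=bot.read_camera(n)
    for k,m in masks(c).items():
        N,_,s,ce=cv2.connectedComponentsWithStats(m)
        for i in range(1,N):
            if s[i,4]>25:
                p=ray(c,*ce[i],.128)
                if abs(p[1])<.3 and .4<p[0]<.95: print(n,k,s[i],ce[i].round(1),p.round(4))
E
```

```text
top red [225  93  10  17 127] [229.1 100.8] [0.8273 0.2747 0.128 ]
top red [291 192  14  15 112] [297.7 199.3] [0.5102 0.0531 0.128 ]
top yellow [317 170  14  14 116] [324.1 176.9] [ 0.5813 -0.0295  0.128 ]
top blue [295 144  13  14 110] [301.4 150.9] [0.6643 0.0425 0.128 ]
top blue [286 162  29  29 443] [299.7 176.1] [0.5837 0.0473 0.128 ]
top green [268 166  14  15 124] [275.  173.2] [0.5928 0.1252 0.128 ]
side red [245 114  13  21  71] [250.8 124.1] [ 0.8124 -0.2541  0.128 ]
side red [310 190  15  18 200] [317.  198.8] [0.5089 0.0696 0.128 ]
side yellow [346 121  26  23 490] [358.5 132.1] [ 0.4355 -0.2844  0.128 ]
side yellow [292 169  15  17 177] [299.3 177.1] [ 0.5801 -0.012   0.128 ]
side blue [253 117  12  21  60] [258.4 126.8] [ 0.7813 -0.2433  0.128 ]
side blue [259 180  15  17 182] [266.4 188.7] [0.662  0.0582 0.128 ]
side blue [277 189  31  21 332] [292.8 198.6] [0.5764 0.0831 0.128 ]
side blue [ 243  198  102   61 1038] [296.2 234.5] [0.5349 0.2128 0.128 ]
side green [275 203  16  18 218] [282.8 211.9] [0.5907 0.14   0.128 ]
```

View pics/side0.png

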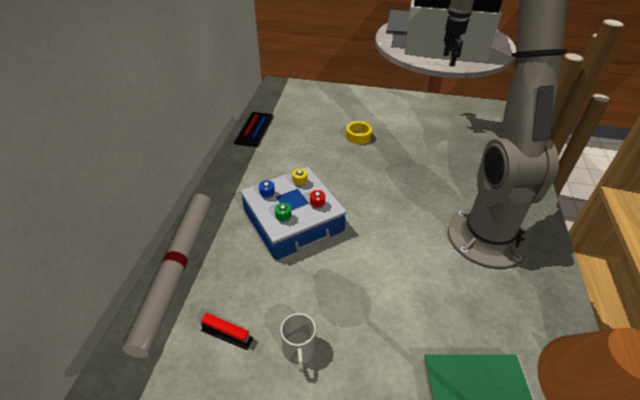

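```bash
python3 -m jog '[[36,-23,-6,0],[36,-23,-6,0],[36,-23,-6,0],[36,-23,-6,0],[36,-23,-6,0],[36,-23,-6,0],[36,-23,-6,0],[36,-23,-6,0],[36,-23,-6,0],[36,-23,-6,0],[48,-45,-6,0],[48,-45,-6,0],[48,-45,-6,0],[51,-61.4,-6,0],[51,-61.4,-6,0],[51,-61.4,-6,0],[51,-61.4,-6,0],[51,-61.4,-6,0],[51,-61.4,-6,0],[51,-61.4,-6,0]]' -1 25
python3 - <<'E'
from h import *
o=bot.get_obs();print(o["t"],np.round(o["q"],3),np.round(o["eef_pos"],4),np.round(yaw(o),3).tolist())
E
```

```text
t: 1.87
eef_pos: [0.5096, 0.0455, 0.2711]
tool_rot: [0.0, 0.994, 0.111, 0.0]
contact_force: [0.6, 0.7, -0.7]
gripper_width: 1.0
grasp_force: 0.0
1.8667 [ 0.176  0.182 -0.438  1.842  0.085  1.136 -1.642] [0.5096 0.0455 0.2711] [[0.976, 0.22, 0.0], [0.22, -0.976, -0.0], [0.0, 0.0, -1.0]]
```

```bash
python3 - <<'E'
from h import *
c=bot.read_camera("wrist");cv2.imwrite("pics/w1.png",c["pixels"][:,:,::-1])
print(c["fovy"],np.round(c["pose"],3).tolist())
for k,m in masks(c).items():
    N,_,s,ce=cv2.connectedComponentsWithStats(m)
    for i in range(1,N):
        if s[i,4]>150: print(k,s[i],ce[i].round(1),ray(c,*ce[i],.130).round(4))
E
```

```text
70.29832583849968 [[0.218, -0.928, -0.301, 0.586], [-0.976, -0.207, -0.069, 0.063], [0.002, 0.309, -0.951, 0.434], [0.0, 0.0, 0.0, 1.0]]
red [  0   0  14  30 369] [ 6.2 13.5] [0.6051 0.3644 0.13  ]
red [ 290  158   43   44 1034] [311.7 178.6] [0.5137 0.0565 0.13  ]
yellow [ 378  110   48   46 1211] [401.2 131.6] [ 0.583  -0.0239  0.13  ]
yellow [ 565  234   75   65 2389] [602.2 265.5] [ 0.4847 -0.3105  0.13  ]
blue [ 333    0   50   58 1514] [357.2  27.5] [0.6649 0.0451 0.13  ]
blue [ 288   63   86   91 4318] [330.9 108.7] [0.5891 0.0527 0.13  ]
green [ 234   62   50   49 1353] [259.7  86.4] [0.5941 0.1264 0.13  ]
green [   0  305   68   95 5189] [ 28.2 349.5] [0.1994 0.3806 0.13  ]
```

View pics/w1.png

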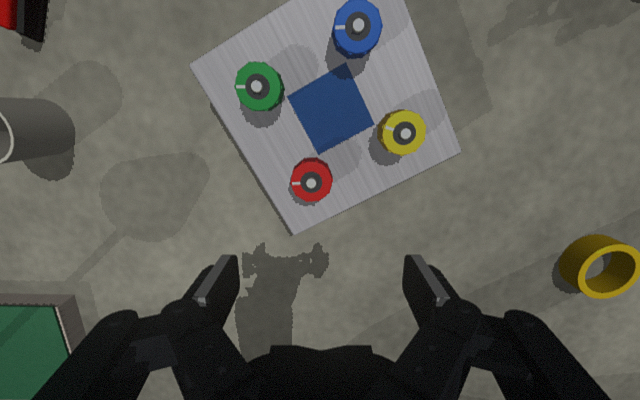

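```bash
cat >> h.py <<'E'
def pins(c,guess):
    hsv=cv2.cvtColor(c["pixels"],cv2.COLOR_RGB2HSV);out={}
    for k,(u,v) in guess.items():
        y0,x0=max(v-12,0),u-12
        w=hsv[y0:v+13,x0:x0+25]
        m=((w[...,1]<60)&(w[...,2]>140)).astype(np.uint8)
        N,_,s,ce=cv2.connectedComponentsWithStats(m)
        i=min(range(1,N),key=lambda i:np.hypot(*(ce[i]-(u-x0,v-y0)))-0.05*s[i,4])
        out[k]=(ce[i]+(x0,y0),s[i,4],ray(c,*(ce[i]+(x0,y0)),.138))
    return out
E
python3 - <<'E'
from h import *
for n,g in [("wrist",dict(red=(311,183),yellow=(405,133),blue=(358,26),green=(257,86))),("top",dict(red=(298,199),yellow=(324,177),blue=(302,150),green=(275,173)))]:
    r=pins(bot.read_camera(n),g)
    for k,v in r.items(): print(n,k,v[0].round(1),v[1],v[2].round(4))
    P=np.array([r[k][2] for k in("red","yellow","blue","green")]);C=P.mean(0)
    a=np.arctan2(*(P-C)[:,1::-1].T)-np.array([1,3,5,7])*np.pi/4
    a=np.angle(np.exp(1j*a).mean()); print(C,a)
    for k,i in zip(("red","yellow","blue","green"),(1,3,5,7)): print(k,(C[:2]+.07778*np.array([np.cos(a+i*np.pi/4),np.sin(a+i*np.pi/4)])).round(4))
E
```

```text
wrist red [305.8 185.1] 22 [0.5074 0.0726 0.138 ]
wrist yellow [400.1 131.8] 21 [ 0.5839 -0.0086  0.138 ]
wrist blue [353.  31.] 27 [0.6599 0.0615 0.138 ]
wrist green [253.1  88.4] 30 [0.5903 0.1432 0.138 ]
[0.58535999 0.06717211 0.138     ] 2.298692708548255
red [0.5077 0.0716]
yellow [ 0.5809 -0.0105]
blue [0.663  0.0627]
green [0.5898 0.1448]Traceback (most recent call last):
  File "<stdin>", line 3, in <module>
  File "h.py", line 23, in pins
    i=min(range(1,N),key=lambda i:np.hypot(*(ce[i]-(u-x0,v-y0)))-0.05*s[i,4])
ValueError: min() iterable argument is empty
```

```bash
python3 - <<'E'
from h import *
for _ in range(2):
    c=bot.read_camera("wrist");o=bot.get_obs();print(o["t"],np.round(o["eef_pos"],4),np.round(c["pose"],4)[:3].tolist())
    for k,m in masks(c).items():
        N,_,s,ce=cv2.connectedComponentsWithStats(m)
        for i in range(1,N):
            if s[i,4]>150: print(k,s[i],ce[i].round(1),ray(c,*ce[i],.130).round(4))
cv2.imwrite("pics/w2.png",cv2.resize(c["pixels"][0:220,220:460,::-1],None,fx=2.5,fy=2.5,interpolation=0))
E
```

```text
2.0667 [0.5097 0.0448 0.2709] [[0.2256, -0.9267, -0.3006, 0.5859], [-0.9742, -0.2145, -0.0699, 0.0658], [0.0003, 0.3086, -0.9512, 0.4337]]
red [  0   0  18  28 423] [ 8.  12.2] [0.6042 0.3662 0.13  ]
red [ 292  158   43   44 1025] [313.8 179.2] [0.5136 0.0566 0.13  ]
yellow [ 380  111   49   46 1211] [403.8 132.8] [ 0.5831 -0.0239  0.13  ]
yellow [ 565  237   75   64 2372] [602.5 268. ] [ 0.4848 -0.3097  0.13  ]
blue [ 336    0   50   59 1524] [360.8  28.3] [0.6651 0.0453 0.13  ]
blue [ 291   64   85   91 4307] [333.5 109.4] [0.5891 0.0529 0.13  ]
green [ 237   62   50   49 1341] [262.8  86.6] [0.5941 0.1266 0.13  ]
green [   0  303   69   95 5264] [ 28.5 348.1] [0.1989 0.3806 0.13  ]
2.1167 [0.5097 0.043  0.2707] [[0.2214, -0.9274, -0.3014, 0.586], [-0.9752, -0.2101, -0.0699, 0.0627], [0.0015, 0.3094, -0.9509, 0.4334]]
red [  0   0  14  28 329] [ 5.8 12.7] [0.6046 0.364  0.13  ]
red [ 289  158   43   44 1025] [311.1 178.5] [0.5137 0.0565 0.13  ]
yellow [ 377  110   49   46 1207] [400.9 131.7] [ 0.5831 -0.0241  0.13  ]
yellow [ 563  235   77   65 2406] [601.6 266.3] [ 0.485  -0.3108  0.13  ]
blue [ 332    0   51   56 1522] [357.   27.2] [0.665  0.0452 0.13  ]
blue [ 287   63   86   91 4331] [330.5 108.5] [0.5892 0.0526 0.13  ]
green [ 234   62   50   49 1352] [259.3  86. ] [0.5942 0.1264 0.13  ]
green [   0  305   68   94 5164] [ 28.  349.1] [0.199 0.379 0.13 ]
```

View pics/w2.png

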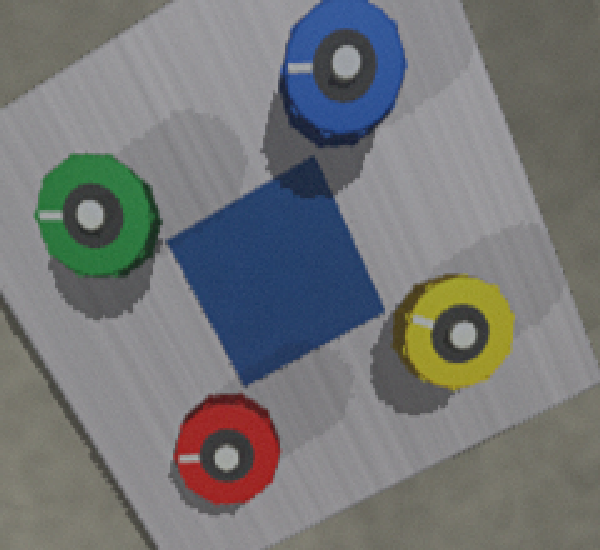

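```bash
cat >> h.py <<'E'
def pin2(c,guess,z=.138):
    "bright pin blob nearest to guess"
    hsv=cv2.cvtColor(c["pixels"],cv2.COLOR_RGB2HSV)
    m=((hsv[...,1]<60)&(hsv[...,2]>110)).astype(np.uint8)
    N,l,s,ce=cv2.connectedComponentsWithStats(m);out={}
    for k,g in guess.items():
        ok=[i for i in range(1,N) if 15<s[i,4]<900]
        i=min(ok,key=lambda i:np.hypot(*(ce[i]-g)))
        out[k]=(ce[i],s[i,4],ray(c,*ce[i],z))
    return out
E
python3 - <<'E'
from h import *
G=dict(red=(310.8,182.8),yellow=(405.2,134),blue=(358.4,24.8),green=(256,85.6))
acc=[]
for _ in range(6):
    r=pin2(bot.read_camera("wrist"),G); acc.append([r[k][2][:2] for k in G])
    print([ (k,r[k][0].round(1).tolist(),int(r[k][1])) for k in G])
acc=np.array(acc);print(acc.std(0).round(4).tolist());P=acc.mean(0);print(P.round(4).tolist())
C=P.mean(0);print(C,np.hypot(*(P-C).T))
o=bot.get_obs();print(o["t"],o["eef_pos"],o["torque"])
r=pin2(bot.read_camera("top"),dict(red=(298,199),yellow=(324,177),blue=(302,150),green=(275,173)))
print({k:(v[0].round(1).tolist(),int(v[1]),v[2].round(4).tolist()) for k,v in r.items()})
E
```

```text
[('red', [308.3, 182.4], 77), ('yellow', [403.1, 132.8], 91), ('blue', [355.5, 23.5], 119), ('green', [253.2, 85.1], 100)]
[('red', [307.5, 182.2], 78), ('yellow', [402.1, 132.3], 90), ('blue', [354.1, 23.1], 118), ('green', [252.1, 85.0], 103)]
[('red', [307.1, 182.4], 78), ('yellow', [401.6, 132.3], 89), ('blue', [353.7, 23.1], 122), ('green', [251.6, 85.1], 100)]
[('red', [307.1, 182.3], 76), ('yellow', [401.6, 132.3], 91), ('blue', [353.7, 23.2], 121), ('green', [251.7, 85.2], 103)]
[('red', [307.3, 182.4], 77), ('yellow', [401.8, 132.4], 89), ('blue', [353.8, 23.3], 120), ('green', [251.8, 85.2], 105)]
[('red', [307.6, 182.4], 79), ('yellow', [402.0, 132.5], 88), ('blue', [354.1, 23.6], 122), ('green', [252.2, 85.3], 101)]
[[0.0001, 0.0], [0.0, 0.0], [0.0, 0.0001], [0.0, 0.0001]]
[[0.5108, 0.0568], [0.5825, -0.0263], [0.6654, 0.0455], [0.5937, 0.1284]]
[0.5881139  0.05108839] [0.07749768 0.07754896 0.07752759 0.07748212]
2.4167 [0.50990549 0.04245045 0.27092108] [ 0.03955461  0.02517362 -0.01021956]
{'red': ([310.1, 174.1], 263, [0.5884, 0.0142, 0.138]), 'yellow': ([310.1, 174.1], 263, [0.5884, 0.0142, 0.138]), 'blue': ([288.4, 169.2], 357, [0.6041, 0.0823, 0.138]), 'green': ([271.6, 185.5], 252, [0.5524, 0.1342, 0.138])}
```

```bash
python3 -m jog '[[0.34,-1.26,0,0],[0.34,-1.26,0,0],[0.34,-1.26,4,0],[0.34,-1.26,8,0],[0.34,-1.26,11,0],[0.34,-1.26,11,0],[0.34,-1.26,11,0],[0.34,-1.26,11,0]]' -1 25
python3 - <<'E'
from h import *
for _ in range(2):
    c=bot.read_camera("wrist")
o=bot.get_obs();print(o["t"],np.round(o["eef_pos"],4),np.round(o["q"],3))
r=pin2(c,dict(red=(310,250)));print(r)
cv2.imwrite("pics/w3.png",c["pixels"][:,:,::-1])
E
```

```text
t: 3.13
eef_pos: [0.5117, 0.0569, 0.1627]
tool_rot: [-0.0, 0.994, 0.111, 0.001]
contact_force: [0.2, -1.3, 0.7]
gripper_width: 0.999
grasp_force: 0.0
3.2333 [0.5122 0.057  0.1633] [ 0.134  0.302 -0.434  1.962  0.16   0.907 -1.731]
{'red': (array([320.70186335, 226.52795031]), np.int32(161), array([0.51095628, 0.05693322, 0.138     ]))}
```

View pics/w3.png

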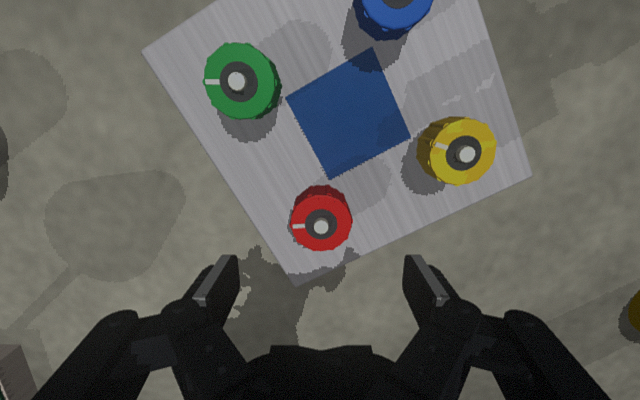

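```bash
cat > s.py <<'E'
from h import *
o=bot.get_obs();m=yaw(o)
print("t",round(float(o["t"]),2),"pos",np.round(o["eef_pos"],4),"yaw",round(float(np.arctan2(m[1,0],m[0,0])),3),"q7",round(float(o["q"][6]),3),"tau",np.round(o["torque"],3),"F",np.round(o["contact_force"],1),"g",round(float(o["grasp_force"]),1),round(float(o["gripper_width"]),2),"jt7",round(float(o["joint_torque"][6]),3))
E
python3 -m jog '[[-0.1,0,3,0],[-0.1,0,6.3,0],[-0.1,0,6.3,0],[-0.1,0,6.3,0]]' >/dev/null; python3 s.py
python3 -m jog '[[0,0,0,0],[0,0,0,0],[0,0,0,0],[0,0,0,0],[0,0,0,0],[0,0,0,0]]' 1 25 >/dev/null; python3 s.py
python3 -m jog '[[0,0,0,0],[0,0,0,0]]' >/dev/null; python3 s.py
python3 -m jog '[[0,0,0,0.05],[0,0,0,0.1]]' >/dev/null; python3 s.py
python3 -m jog '[[0,0,0,0.05],[0,0,0,0.1]]' >/dev/null; python3 s.py
```

```text
t 3.57 pos [0.5093 0.0564 0.0985] yaw 0.222 q7 -1.783 tau [ 0.026  0.01  -0.011] F [ 1.4  0.3 -0.4] g 0.0 1.0 jt7 -0.095
t 4.07 pos [0.5108 0.0566 0.0998] yaw 0.222 q7 -1.784 tau [-0.181  0.309 -0.003] F [-1.1 -0.3  8.4] g 24.4 0.53 jt7 -0.006
t 4.23 pos [0.5108 0.0566 0.0998] yaw 0.222 q7 -1.784 tau [-0.121  0.327  0.006] F [-1.6 -0.8  7.6] g 24.4 0.52 jt7 -0.006
t 4.4 pos [0.5108 0.0567 0.0998] yaw 0.119 q7 -1.874 tau [-0.032  0.333  0.056] F [-1.5 -0.8  8.8] g 24.3 0.52 jt7 0.756
t 4.57 pos [0.5107 0.0568 0.0998] yaw 0.019 q7 -1.964 tau [-0.103  0.307  0.068] F [-1.2 -0.7  6.8] g 24.3 0.52 jt7 0.663
```

```bash

python3 -m jog '[[0,0,0,0.05],[0,0,0,0.1]]' >/dev/null; python3 s.py
python3 -m jog '[[0,0,0,0.05],[0,0,0,0.1]]' >/dev/null; python3 s.py
python3 -m jog '[[0,0,0,0.05],[0,0,0,0.1]]' >/dev/null; python3 s.py
```

```text
t 4.73 pos [0.5108 0.0569 0.0998] yaw -0.081 q7 -2.053 tau [-0.032  0.33   0.034] F [-1.3 -0.8  7.4] g 24.3 0.52 jt7 0.663
t 4.9 pos [0.5108 0.0569 0.0998] yaw -0.18 q7 -2.142 tau [-0.003  0.296  0.027] F [-2.1 -0.5  7.5] g 24.3 0.52 jt7 0.663
t 5.07 pos [0.5108 0.057  0.0998] yaw -0.28 q7 -2.231 tau [0.013 0.277 0.021] F [-1.2 -0.4  7.8] g 24.4 0.52 jt7 0.663
```

```bash

python3 -m jog '[[0,0,0,0.05],[0,0,0,0.1]]' >/dev/null; python3 s.py
python3 -m jog '[[0,0,0,0.05],[0,0,0,0.1]]' >/dev/null; python3 s.py
python3 -m jog '[[0,0,0,0.05],[0,0,0,0.1]]' >/dev/null; python3 s.py
```

```text
t 5.23 pos [0.5108 0.0571 0.0998] yaw -0.38 q7 -2.32 tau [0.001 0.343 0.068] F [-1.7 -0.6  7.8] g 24.4 0.52 jt7 0.635
t 5.4 pos [0.5108 0.0571 0.0998] yaw -0.48 q7 -2.409 tau [-0.013  0.284  0.281] F [-1.4 -0.2  7.2] g 24.4 0.52 jt7 0.382
t 5.57 pos [0.5108 0.0572 0.0998] yaw -0.579 q7 -2.498 tau [0.018 0.31  0.363] F [-1.   0.8  6.4] g 24.4 0.52 jt7 0.386
```

```bash

python3 -m jog '[[0,0,0,0.1],[0,0,0,0.2]]' >/dev/null; python3 s.py
python3 -m jog '[[0,0,0,0],[0,0,0,0]]' >/dev/null; python3 s.py
python3 -m jog '[[0,0,0,0],[0,0,0,0],[0,0,0,0],[0,0,0,0]]' -1 >/dev/null; python3 s.py
python3 -m jog '[[0,0,-3,0],[0,0,-7,0],[0,0,-7,-0.1],[0,0,-7,-0.2],[0,0,-7,-0.2]]' >/dev/null; python3 s.py
python3 - <<'E'
from h import *
c=bot.read_camera("wrist");cv2.imwrite("pics/w4.png",c["pixels"][:,:,::-1])
E
```

```text
t 5.73 pos [0.5109 0.0574 0.0998] yaw -0.781 q7 -2.678 tau [0.116 0.265 0.287] F [-0.6  0.3  7.2] g 24.5 0.52 jt7 1.155
t 5.9 pos [0.5109 0.0573 0.0998] yaw -0.778 q7 -2.675 tau [0.149 0.227 0.217] F [-1.5  0.3  7.5] g 24.6 0.53 jt7 -0.382
t 6.23 pos [0.5094 0.0564 0.098 ] yaw -0.778 q7 -2.675 tau [ 0.022  0.012 -0.023] F [ 0.1 -0.  -0.1] g 0.0 1.0 jt7 0.001
t 6.65 pos [0.5097 0.0564 0.1686] yaw -0.575 q7 -2.454 tau [0.06  0.013 0.008] F [-0.4 -0.1  0.1] g 0.0 1.0 jt7 1.314
```

View pics/w4.png

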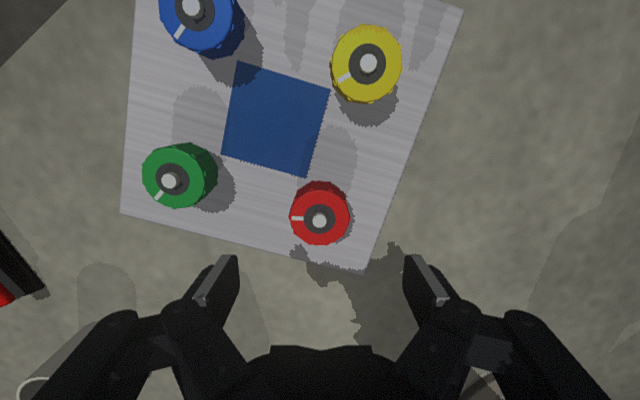

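```bash
cat >> h.py <<'E'
def marks(c):
    "world angle of each knob's white pointer, seen from its dark disc/pin"
    hsv=cv2.cvtColor(c["pixels"],cv2.COLOR_RGB2HSV)
    m=((hsv[...,1]<70)&(hsv[...,2]>110)).astype(np.uint8)
    N,l,s,ce=cv2.connectedComponentsWithStats(m)
    out={}
    for k,cm in masks(c).items():
        cs,_=cv2.findContours(cm,cv2.RETR_EXTERNAL,cv2.CHAIN_APPROX_NONE)
        for ct in cs:
            a=cv2.contourArea(ct)
            if not 700<a<12000: continue
            hull=cv2.convexHull(ct)
            ins=[i for i in range(1,N) if s[i,4]>12 and s[i,4]<900 and cv2.pointPolygonTest(hull,tuple(map(float,ce[i])),False)>=0]
            if len(ins)<2: continue
            asp=lambda i:(lambda p:min(p)/max(p))(cv2.minAreaRect(np.argwhere(l==i)[:,::-1].astype(np.float32))[1])
            big=sorted(ins,key=lambda i:-s[i,4])[:2]; pin,mk=sorted(big,key=lambda i:-asp(i))
            p=ray(c,*ce[pin],.138);q=ray(c,*ce[mk],.132)
            d=q-p;out[k]=(round(float(np.arctan2(d[1],d[0])),3),round(float(np.hypot(*d[:2])),4),p[:2].round(4).tolist(),ce[pin].round(1).tolist(),ce[mk].round(1).tolist())
    return out
E
python3 - <<'E'
from h import *
c=bot.read_camera("wrist");o=bot.get_obs();print(o["t"],o["eef_pos"])
for k,v in marks(c).items(): print(k,v)
def T(p,M):
    t=np.eye(4);t[:3,:3]=M;t[:3,3]=p;return t
X=np.linalg.inv(T(o["eef_pos"],yaw(o)))@c["pose"]
img=cv2.imread("pics/w3.png")[:,:,::-1].copy();y=.222
M=np.array([[np.cos(y),np.sin(y),0],[np.sin(y),-np.cos(y),0],[0,0,-1]])
c0=dict(c,pixels=img,pose=T([.5122,.057,.1633],M)@X)
print("before");[print(k,v) for k,v in marks(c0).items()]
E
```

```text
6.75 [0.5091446  0.05626229 0.16766414]
red (0.989, 0.0165, [0.5113, 0.0563], [318.5, 220.5], [296.5, 217.5])
yellow (1.485, 0.0162, [0.5826, -0.0263], [366.7, 61.4], [342.5, 76.1])
blue (1.767, 0.0158, [0.6646, 0.0458], [188.4, 6.6], [176.9, 31.0])
before
red (1.896, 0.0165, [0.5112, 0.0564], [320.7, 226.5], [298.5, 225.5])
yellow (1.484, 0.0158, [0.5829, -0.0263], [466.8, 154.0], [441.2, 145.6])
green (1.789, 0.0168, [0.5939, 0.1282], [236.0, 80.7], [212.0, 81.5])
```

```bash
python3 -m jog '[[3.4,-1.9,0,-0.12],[6.8,-3.8,0,-0.24],[10.2,-5.7,0,-0.36],[13.64,-7.56,0,-0.48],[13.64,-7.56,0,-0.6],[13.64,-7.56,0,-0.72],[13.64,-7.56,0,-0.84],[13.64,-7.56,0,-0.96],[13.64,-7.56,0,-1.08],[13.64,-7.56,0,-1.2],[13.64,-7.56,0,-1.32],[13.64,-7.56,0,-1.44],[13.64,-7.56,0,-1.56],[13.64,-7.56,0,-1.68],[13.64,-7.56,0,-1.775],[13.64,-7.56,0,-1.775],[13.64,-7.56,0,-1.775]]' >/dev/null; python3 s.py
python3 - <<'E'
from h import *
c=bot.read_camera("wrist")
print(marks(c))
E
python3 s.py
```

```text
t 8.17 pos [0.6646 0.0451 0.1671] yaw 1.192 q7 -0.8 tau [ 0.001 -0.041  0.041] F [-0.4  0.6 -0.5] g 0.0 1.0 jt7 0.284
{'red': (1.027, 0.0148, [0.5119, 0.0577], [133.5, 277.0], [137.5, 256.4]), 'yellow': (1.528, 0.0157, [0.5828, -0.0256], [262.1, 330.2], [256.2, 310.6]), 'blue': (1.87, 0.0156, [0.6658, 0.0465], [322.7, 221.2], [309.3, 202.7]), 'green': (1.821, 0.0168, [0.5941, 0.1289], [178.3, 152.1], [164.8, 130.7])}
t 8.22 pos [0.6647 0.0452 0.1673] yaw 1.192 q7 -0.8 tau [-0.022 -0.025  0.02 ] F [0.8 0.1 0.3] g 0.0 1.0 jt7 0.054
```

```bash

python3 -m jog '[[0.15,0.05,3.3,0],[0.15,0.05,6.8,0],[0.15,0.05,6.8,0],[0.15,0.05,6.8,0]]' >/dev/null; python3 s.py
python3 -m jog '[[0,0,0,0],[0,0,0,0],[0,0,0,0],[0,0,0,0],[0,0,0,0],[0,0,0,0]]' 1 28 >/dev/null; python3 s.py
python3 -m jog '[[0,0,0,0.05],[0,0,0,0.1]]' >/dev/null; python3 s.py
python3 -m jog '[[0,0,0,0.05],[0,0,0,0.1]]' >/dev/null; python3 s.py
python3 -m jog '[[0,0,0,0.05],[0,0,0,0.1]]' >/dev/null; python3 s.py
python3 -m jog '[[0,0,0,0.05],[0,0,0,0.1]]' >/dev/null; python3 s.py
```

```text
t 8.55 pos [0.6644 0.0461 0.0984] yaw 1.195 q7 -0.835 tau [ 0.024  0.02  -0.039] F [ 0.1 -0.2  0.6] g 0.0 1.0 jt7 -0.093
t 9.05 pos [0.6671 0.0468 0.1023] yaw 1.196 q7 -0.834 tau [-0.     0.381 -0.016] F [-0.9 -0.5  4.9] g 27.8 0.53 jt7 0.017
t 9.22 pos [0.6673 0.0467 0.1023] yaw 1.094 q7 -0.923 tau [-0.03   0.221  0.041] F [-0.9  1.   4.9] g 27.9 0.52 jt7 0.746
t 9.38 pos [0.6674 0.0467 0.1023] yaw 0.994 q7 -1.011 tau [-0.063  0.126  0.044] F [-1.7  0.1  4.2] g 27.9 0.52 jt7 0.652
t 9.55 pos [0.6675 0.0466 0.1023] yaw 0.894 q7 -1.099 tau [-0.051  0.091  0.113] F [ 0.2 -0.6  4.1] g 27.8 0.52 jt7 0.651
t 9.72 pos [0.6675 0.0465 0.1023] yaw 0.794 q7 -1.186 tau [-0.132  0.028  0.045] F [ 0.1 -1.2  4.4] g 27.8 0.52 jt7 0.65
```

```bash

python3 -m jog '[[0,0,0,0.05],[0,0,0,0.1]]' >/dev/null; python3 s.py
python3 -m jog '[[0,0,0,0.05],[0,0,0,0.1]]' >/dev/null; python3 s.py
python3 -m jog '[[0,0,0,0.05],[0,0,0,0.1]]' >/dev/null; python3 s.py
```

```text
t 9.88 pos [0.6676 0.0465 0.1023] yaw 0.694 q7 -1.274 tau [-0.171 -0.001  0.062] F [0.2 0.1 3.8] g 27.9 0.52 jt7 0.649
t 10.05 pos [0.6677 0.0464 0.1023] yaw 0.594 q7 -1.361 tau [-0.232  0.016  0.129] F [ 0.4 -1.3  3.3] g 27.9 0.52 jt7 0.544
t 10.22 pos [0.6677 0.0463 0.1023] yaw 0.494 q7 -1.448 tau [-0.268 -0.034  0.351] F [ 0.4 -1.6  4.4] g 27.9 0.52 jt7 0.373
```

```bash

python3 -m jog '[[0,0,0,0.11],[0,0,0,0.22],[0,0,0,0.33],[0,0,0,0.33]]' >/dev/null; python3 s.py
python3 -m jog '[[0,0,0,0],[0,0,0,0],[0,0,0,0]]' -1 >/dev/null; python3 s.py
python3 -m jog '[[0,0,-4,0],[0,0,-7,-0.12],[0,0,-7,-0.24],[0,0,-7,-0.36],[0,0,-7,-0.48],[0,0,-7,-0.6],[0,0,-7,-0.72],[0,0,-7,-0.84],[0,0,-7,-0.96],[0,0,-7,-1.03],[0,0,-7,-1.03]]' >/dev/null; python3 s.py
python3 - <<'E'
from h import *
c=bot.read_camera("wrist")
print(marks(c))
E
python3 s.py
```

```text
t 10.55 pos [0.6678 0.046  0.1023] yaw 0.163 q7 -1.737 tau [-0.525 -0.129  0.185] F [ 0.5 -2.7  6.8] g 28.5 0.53 jt7 -1.581
t 10.8 pos [0.6657 0.0469 0.0999] yaw 0.169 q7 -1.732 tau [ 0.033 -0.016  0.01 ] F [-0.4  0.2 -0.4] g 0.0 0.92 jt7 0.021
t 11.72 pos [0.6656 0.0465 0.1695] yaw 1.2 q7 -0.782 tau [-0.055 -0.025 -0.02 ] F [0.2 1.3 0.6] g 0.0 1.0 jt7 0.998
{'red': (1.032, 0.0148, [0.5119, 0.0576], [134.4, 275.9], [138.5, 255.6]), 'yellow': (1.534, 0.0155, [0.5828, -0.0257], [261.3, 329.5], [255.6, 310.2]), 'blue': (0.863, 0.0151, [0.6659, 0.0468], [322.1, 221.6], [328.9, 200.6])}
t 11.77 pos [0.6657 0.0465 0.1696] yaw 1.196 q7 -0.785 tau [-0.019  0.053  0.022] F [0.5 0.8 0.2] g 0.0 1.0 jt7 0.501
```

```bash
python3 -m jog '[[-3.3,-1.7,0,0],[-6.5,-3.4,0,0],[-9.78,-5.07,0,0],[-9.78,-5.07,0,0],[-9.78,-5.07,0,0],[-9.78,-5.07,0,0],[-9.78,-5.07,0,0]]' >/dev/null; python3 s.py
python3 - <<'E'
from h import *
c=bot.read_camera("wrist")
print(marks(c))
E
python3 s.py
```

```text
t 12.35 pos [ 0.584  -0.0248  0.1703] yaw 1.197 q7 -0.671 tau [0.048 0.025 0.004] F [ 1.   0.8 -0.1] g 0.0 1.0 jt7 -0.015
{'red': (1.01, 0.016, [0.5115, 0.0568], [179.8, 154.8], [184.7, 130.6]), 'yellow': (1.492, 0.0156, [0.5825, -0.0256], [320.5, 223.5], [314.3, 201.8]), 'blue': (0.864, 0.0168, [0.6651, 0.0456], [400.4, 82.4], [408.6, 56.3])}
t 12.4 pos [ 0.584  -0.0246  0.1702] yaw 1.198 q7 -0.67 tau [ 0.012 -0.023  0.041] F [ 0.2  0.7 -1.1] g 0.0 1.0 jt7 -0.013
```

```bash

python3 -m jog '[[-0.1,-0.07,3.4,0],[-0.1,-0.07,7.0,0],[-0.1,-0.07,7.0,0],[-0.1,-0.07,7.0,0]]' >/dev/null; python3 s.py
python3 -m jog '[[0,0,0,0],[0,0,0,0],[0,0,0,0],[0,0,0,0],[0,0,0,0],[0,0,0,0]]' 1 28 >/dev/null; python3 s.py
python3 -m jog '[[0,0,0,0.05],[0,0,0,0.1]]' >/dev/null; python3 s.py
python3 -m jog '[[0,0,0,0.05],[0,0,0,0.1]]' >/dev/null; python3 s.py
python3 -m jog '[[0,0,0,0.05],[0,0,0,0.1]]' >/dev/null; python3 s.py
python3 -m jog '[[0,0,0,0.05],[0,0,0,0.1]]' >/dev/null; python3 s.py
```

```text
t 12.73 pos [ 0.5811 -0.0257  0.0987] yaw 1.198 q7 -0.721 tau [-0.027 -0.03   0.005] F [0.4 0.  0.5] g 0.0 1.0 jt7 -0.101
t 13.23 pos [ 0.5836 -0.0265  0.1021] yaw 1.197 q7 -0.721 tau [ 0.043  0.183 -0.016] F [-0.6  0.4  6.2] g 27.7 0.52 jt7 -0.013
t 13.4 pos [ 0.5835 -0.0265  0.1021] yaw 1.095 q7 -0.81 tau [0.005 0.135 0.049] F [-0.5 -0.4  5.8] g 27.7 0.51 jt7 0.744
t 13.57 pos [ 0.5835 -0.0265  0.102 ] yaw 0.994 q7 -0.898 tau [0.009 0.157 0.019] F [-1.  -0.9  4.6] g 27.7 0.52 jt7 0.651
t 13.73 pos [ 0.5834 -0.0265  0.1021] yaw 0.895 q7 -0.985 tau [0.051 0.231 0.351] F [-0.9 -1.3  6.7] g 27.7 0.52 jt7 0.37
t 13.9 pos [ 0.5834 -0.0264  0.102 ] yaw 0.795 q7 -1.073 tau [0.036 0.321 0.356] F [-1.1 -0.1  6.5] g 27.7 0.52 jt7 0.375
```

```bash

python3 -m jog '[[0,0,0,0.12],[0,0,0,0.24],[0,0,0,0.24]]' >/dev/null; python3 s.py
python3 -m jog '[[0,0,0,0],[0,0,0,0],[0,0,0,0]]' -1 >/dev/null; python3 s.py
python3 -m jog '[[0,0,-4,0],[0,0,-7,-0.12],[0,0,-7,-0.24],[0,0,-7,-0.36],[0,0,-7,-0.48],[0,0,-7,-0.6],[0,0,-7,-0.65],[0,0,-7,-0.65]]' >/dev/null; python3 s.py
python3 - <<'E'
from h import *
c=bot.read_camera("wrist")
print(marks(c))
E
python3 s.py
```

```text
t 14.15 pos [ 0.5834 -0.0264  0.1021] yaw 0.551 q7 -1.286 tau [0.021 0.197 0.194] F [-2.  -1.2  5. ] g 28.2 0.52 jt7 -1.547
t 14.4 pos [ 0.5822 -0.0267  0.1003] yaw 0.557 q7 -1.281 tau [ 0.012  0.014 -0.016] F [ 0.4 -0.4  0.4] g 0.0 0.92 jt7 0.002
t 15.07 pos [ 0.5819 -0.027   0.1699] yaw 1.208 q7 -0.647 tau [-0.029  0.013 -0.013] F [ 0.3  0.9 -0.1] g 0.0 1.0 jt7 0.802
{'red': (1.002, 0.0158, [0.5115, 0.0568], [181.1, 149.3], [186.5, 125.2]), 'yellow': (0.895, 0.0152, [0.5827, -0.0252], [322.0, 219.6], [328.3, 198.4]), 'blue': (0.863, 0.0169, [0.6651, 0.0456], [404.4, 78.5], [413.0, 52.3])}
t 15.12 pos [ 0.582  -0.0269  0.1699] yaw 1.205 q7 -0.65 tau [-0.044 -0.059  0.045] F [ 1.1 -0.9 -0.1] g 0.0 1.0 jt7 0.383
```

```bash
python3 -m jog '[[3.7,-1.1,0,0],[7.4,-2.2,0,0],[11.1,-3.3,0,0],[14.94,-4.44,0,0],[14.94,-4.44,0,0],[14.94,-4.44,0,0],[14.94,-4.44,0,0],[14.94,-4.44,0,0]]' >/dev/null; python3 s.py
python3 - <<'E'
from h import *
c=bot.read_camera("wrist")
print(marks(c))
E
python3 s.py
```

```text
t 15.78 pos [0.5939 0.1268 0.1697] yaw 1.204 q7 -0.926 tau [-0.01  -0.016 -0.034] F [-0.6  0.4 -0.3] g 0.0 1.0 jt7 -0.01
{'red': (0.951, 0.0146, [0.5112, 0.0581], [259.3, 325.9], [263.9, 307.1]), 'blue': (0.931, 0.0123, [0.6686, 0.0484], [446.3, 276.6], [449.3, 259.4]), 'green': (1.812, 0.0157, [0.5937, 0.1296], [320.3, 218.8], [308.1, 199.7])}
t 15.83 pos [0.594  0.1267 0.1697] yaw 1.204 q7 -0.926 tau [-0.039 -0.017  0.041] F [-1.1  0.1  0.1] g 0.0 1.0 jt7 -0.006
```

```bash

python3 -m jog '[[0.2,-0.08,3.4,0],[0.2,-0.08,6.95,0],[0.2,-0.08,6.95,0],[0.2,-0.08,6.95,0]]' >/dev/null; python3 s.py
python3 -m jog '[[0,0,0,0],[0,0,0,0],[0,0,0,0],[0,0,0,0],[0,0,0,0],[0,0,0,0]]' 1 28 >/dev/null; python3 s.py
python3 -m jog '[[0,0,0,0.05],[0,0,0,0.1]]' >/dev/null; python3 s.py
python3 -m jog '[[0,0,0,0.05],[0,0,0,0.1]]' >/dev/null; python3 s.py
python3 -m jog '[[0,0,0,0.05],[0,0,0,0.1]]' >/dev/null; python3 s.py
python3 -m jog '[[0,0,0,0.05],[0,0,0,0.1]]' >/dev/null; python3 s.py
```

```text
t 16.17 pos [0.5925 0.1289 0.0992] yaw 1.205 q7 -0.977 tau [ 0.012 -0.052  0.027] F [-0.2 -0.1  0.3] g 0.0 1.0 jt7 -0.089
t 16.67 pos [0.5955 0.131  0.1027] yaw 1.206 q7 -0.977 tau [-0.28   0.016 -0.05 ] F [ 0.6 -1.1  7. ] g 27.7 0.52 jt7 -0.0
t 16.83 pos [0.5956 0.1309 0.1027] yaw 1.104 q7 -1.066 tau [-0.316 -0.127  0.083] F [ 0.4 -1.6  5.2] g 27.7 0.52 jt7 0.74
t 17.0 pos [0.5958 0.1308 0.1028] yaw 1.004 q7 -1.154 tau [-0.379 -0.273  0.073] F [ 1.3 -1.1  5.7] g 27.8 0.52 jt7 0.646
t 17.17 pos [0.596  0.1306 0.1027] yaw 0.904 q7 -1.241 tau [-0.449 -0.415  0.036] F [ 1.9 -1.   5.1] g 27.8 0.52 jt7 0.644
t 17.33 pos [0.5961 0.1305 0.1027] yaw 0.804 q7 -1.329 tau [-0.455 -0.514  0.087] F [ 1.4 -1.7  4.3] g 27.9 0.52 jt7 0.643
```

```bash

python3 -m jog '[[0,0,0,0.05],[0,0,0,0.1]]' >/dev/null; python3 s.py
python3 -m jog '[[0,0,0,0.05],[0,0,0,0.1]]' >/dev/null; python3 s.py
python3 -m jog '[[0,0,0,0.05],[0,0,0,0.1]]' >/dev/null; python3 s.py
```

```text
t 17.5 pos [0.5963 0.1303 0.1028] yaw 0.703 q7 -1.416 tau [-0.556 -0.564  0.061] F [ 2.3 -1.8  3.6] g 27.9 0.52 jt7 0.642
t 17.67 pos [0.5964 0.1302 0.1028] yaw 0.604 q7 -1.503 tau [-0.648 -0.596  0.305] F [ 3.3 -3.3  3.7] g 27.9 0.52 jt7 0.366
t 17.83 pos [0.5965 0.13   0.1027] yaw 0.504 q7 -1.591 tau [-0.683 -0.7    0.343] F [ 2.8 -2.7  3.9] g 27.9 0.52 jt7 0.364
```

```bash

python3 -m jog '[[0,0,0,0.12],[0,0,0,0.24],[0,0,0,0.24]]' >/dev/null; python3 s.py
python3 -m jog '[[0,0,0,0],[0,0,0,0],[0,0,0,0]]' -1 >/dev/null; python3 s.py
python3 -m jog '[[0,0,-4,0],[0,0,-7,-0.12],[0,0,-7,-0.24],[0,0,-7,-0.36],[0,0,-7,-0.48],[0,0,-7,-0.6],[0,0,-7,-0.72],[0,0,-7,-0.84],[0,0,-7,-0.94],[0,0,-7,-0.94]]' >/dev/null; python3 s.py
python3 - <<'E'
from h import *
c=bot.read_camera("wrist")
print(marks(c))
E
python3 s.py
```

```text
t 18.08 pos [0.5967 0.1295 0.1028] yaw 0.26 q7 -1.804 tau [-0.918 -0.759  0.165] F [ 4.1 -4.1  3.3] g 28.4 0.52 jt7 -1.553
t 18.33 pos [0.5936 0.1314 0.1009] yaw 0.267 q7 -1.799 tau [-0.04   0.064 -0.019] F [-0.6 -0.2  0.4] g 0.0 0.92 jt7 0.0
t 19.17 pos [0.5935 0.131  0.1704] yaw 1.211 q7 -0.912 tau [-0.019  0.018 -0.013] F [-0.8  0.4 -1. ] g 0.0 1.0 jt7 1.319
{'red': (0.948, 0.0145, [0.5112, 0.0582], [261.3, 328.7], [266.0, 310.2]), 'green': (0.891, 0.0154, [0.5937, 0.13], [322.8, 222.8], [329.3, 201.5])}
t 19.22 pos [0.5935 0.131  0.1704] yaw 1.205 q7 -0.917 tau [ 0.013 -0.001  0.003] F [-0.5 -0.6 -0.1] g 0.0 1.0 jt7 0.673
```

```bash

python3 -m jog '[[-0.12,0.05,3.4,0],[-0.12,0.05,7.0,0],[-0.12,0.05,7.0,0],[-0.12,0.05,7.0,0]]' >/dev/null; python3 s.py
python3 -m jog '[[0,0,0,0],[0,0,0,0],[0,0,0,0],[0,0,0,0],[0,0,0,0],[0,0,0,0]]' 1 30 >/dev/null; python3 s.py
python3 -m jog '[[0,0,0,0.1],[0,0,0,0.2],[0,0,0,0.3],[0,0,0,0.4]]' >/dev/null; python3 s.py
python3 -m jog '[[0,0,0,0.1],[0,0,0,0.2],[0,0,0,0.3],[0,0,0,0.4]]' >/dev/null; python3 s.py
python3 -m jog '[[0,0,0,0.02],[0,0,0,0.02]]' >/dev/null; python3 s.py
python3 -m jog '[[0,0,0,0],[0,0,0,0],[0,0,0,0]]' -1 >/dev/null; python3 s.py
python3 -m jog '[[0,0,-4,0],[0,0,-7,-0.12],[0,0,-7,-0.24],[0,0,-7,-0.36],[0,0,-7,-0.48],[0,0,-7,-0.6],[0,0,-7,-0.72],[0,0,-7,-0.82],[0,0,-7,-0.82]]' >/dev/null; python3 s.py
python3 - <<'E'
from h import *
c=bot.read_camera("wrist")
print(marks(c))
E
```

```text
t 19.55 pos [0.5922 0.1292 0.0992] yaw 1.205 q7 -0.961 tau [0.024 0.002 0.036] F [-0.6  0.3  0.2] g 0.0 1.0 jt7 -0.11
t 20.05 pos [0.5951 0.13   0.1027] yaw 1.206 q7 -0.96 tau [-0.072  0.217 -0.012] F [-0.3 -0.7  6.6] g 29.7 0.52 jt7 -0.0
t 20.38 pos [0.5955 0.1299 0.1027] yaw 0.802 q7 -1.313 tau [-0.215 -0.094  0.409] F [ 0.5 -1.4  4.6] g 29.8 0.52 jt7 0.99
t 20.72 pos [0.5958 0.1295 0.1027] yaw 0.402 q7 -1.662 tau [-0.4   -0.321  0.459] F [ 1.1 -1.7  3.8] g 29.9 0.52 jt7 0.937
t 20.88 pos [0.5958 0.1295 0.1027] yaw 0.387 q7 -1.675 tau [-0.507 -0.154  0.308] F [ 2.5 -1.6  6.6] g 30.4 0.52 jt7 -0.702
t 21.13 pos [0.5934 0.1298 0.1005] yaw 0.388 q7 -1.676 tau [-0.014  0.014  0.006] F [-0.4  0.2  0.2] g 0.0 0.92 jt7 0.011
t 21.88 pos [0.5934 0.1295 0.1701] yaw 1.211 q7 -0.898 tau [ 0.034  0.045 -0.031] F [ 0.3 -0.2 -0.8] g 0.0 1.0 jt7 1.32
{'red': (0.952, 0.0142, [0.5112, 0.0581], [260.5, 327.6], [265.1, 309.2]), 'green': (0.106, 0.0154, [0.594, 0.1308], [322.2, 220.1], [340.5, 208.5])}
```

```bash
python3 -m jog '[[-3.7,1.1,0,0],[-7.4,2.2,0,0],[-11.1,3.3,0,0],[-14.9,4.52,0,0],[-14.9,4.52,0,0],[-14.9,4.52,0,0],[-14.9,4.52,0,0],[-14.9,4.52,0,0]]' >/dev/null; python3 s.py
python3 - <<'E'
from h import *
c=bot.read_camera("wrist")
print(marks(c))
E
python3 s.py
```

```text
t 22.6 pos [ 0.583  -0.0239  0.1706] yaw 1.208 q7 -0.627 tau [0.021 0.011 0.028] F [ 0.4  0.7 -0.3] g 0.0 1.0 jt7 -0.024
{'red': (1.005, 0.0158, [0.5115, 0.0569], [182.4, 153.9], [187.6, 130.1]), 'yellow': (0.893, 0.0153, [0.5826, -0.0252], [322.1, 223.4], [328.4, 202.3]), 'blue': (0.861, 0.0169, [0.665, 0.0456], [403.5, 84.3], [412.1, 58.3])}
t 22.65 pos [ 0.5831 -0.0237  0.1706] yaw 1.209 q7 -0.626 tau [ 0.002  0.027 -0.003] F [ 0.2  0.1 -0.3] g 0.0 1.0 jt7 -0.022
```

```bash

python3 -m jog '[[-0.12,0,3.4,0],[-0.12,0,7.0,0],[-0.12,0,7.0,0],[-0.12,0,7.0,0]]' >/dev/null; python3 s.py
python3 -m jog '[[0,0,0,0],[0,0,0,0],[0,0,0,0],[0,0,0,0],[0,0,0,0],[0,0,0,0]]' 1 30 >/dev/null; python3 s.py
python3 -m jog '[[0,0,0,0.1],[0,0,0,0.2],[0,0,0,0.3],[0,0,0,0.4]]' >/dev/null; python3 s.py
python3 -m jog '[[0,0,0,0.1],[0,0,0,0.2],[0,0,0,0.3],[0,0,0,0.4]]' >/dev/null; python3 s.py
python3 -m jog '[[0,0,0,0.06],[0,0,0,0.06]]' >/dev/null; python3 s.py
python3 -m jog '[[0,0,0,0],[0,0,0,0],[0,0,0,0]]' -1 >/dev/null; python3 s.py
python3 -m jog '[[0,0,-4,0],[0,0,-7,-0.12],[0,0,-7,-0.24],[0,0,-7,-0.36],[0,0,-7,-0.48],[0,0,-7,-0.6],[0,0,-7,-0.72],[0,0,-7,-0.84],[0,0,-7,-0.86]]' >/dev/null; python3 s.py
python3 - <<'E'
from h import *
c=bot.read_camera("wrist")
print(marks(c))
E
```

```text
t 22.98 pos [ 0.5811 -0.0255  0.0993] yaw 1.209 q7 -0.67 tau [ 0.03  -0.058 -0.005] F [-0.8  0.1 -0. ] g 0.0 1.0 jt7 -0.093
t 23.48 pos [ 0.5836 -0.0265  0.1026] yaw 1.207 q7 -0.67 tau [ 0.091  0.545 -0.008] F [-2.7 -0.5  6.7] g 29.6 0.52 jt7 -0.024
t 23.82 pos [ 0.5834 -0.0264  0.1026] yaw 0.803 q7 -1.024 tau [0.117 0.622 0.445] F [-2.7  1.4  6.4] g 29.5 0.52 jt7 0.995
t 24.15 pos [ 0.5835 -0.0263  0.1026] yaw 0.403 q7 -1.375 tau [0.13  0.618 0.43 ] F [-2.2  0.5  7. ] g 29.6 0.52 jt7 0.945
t 24.32 pos [ 0.5835 -0.0263  0.1026] yaw 0.345 q7 -1.426 tau [0.127 0.572 0.319] F [-2.3  1.   6.2] g 29.7 0.52 jt7 -1.051
t 24.57 pos [ 0.5828 -0.027   0.1009] yaw 0.347 q7 -1.424 tau [ 0.048 -0.035 -0.016] F [0.2 0.5 0.3] g 0.0 0.92 jt7 0.001
t 25.32 pos [ 0.5825 -0.0272  0.1704] yaw 1.211 q7 -0.604 tau [-0.009  0.035  0.039] F [-0.8 -0.7  0.4] g 0.0 1.0 jt7 0.997
{'red': (1.007, 0.0159, [0.5115, 0.0568], [180.8, 148.7], [186.1, 124.6]), 'yellow': (0.065, 0.0154, [0.583, -0.0243], [321.2, 218.2], [339.9, 207.3]), 'blue': (0.861, 0.0168, [0.6651, 0.0457], [403.5, 78.8], [412.2, 52.7])}
```

```bash
python3 -m jog '[[1.7,-3.2,0,0],[3.5,-6.4,0,0],[5.31,-9.65,0,0],[5.31,-9.65,0,0],[5.31,-9.65,0,0],[5.31,-9.65,0,0],[5.31,-9.65,0,0]]' >/dev/null; python3 s.py
python3 - <<'E'
from h import *
c=bot.read_camera("wrist")
print(marks(c))
E
python3 s.py
```

```text
t 25.95 pos [0.5121 0.056  0.1705] yaw 1.204 q7 -0.767 tau [-0.005 -0.017  0.012] F [ 0.5  1.  -0.3] g 0.0 1.0 jt7 -0.02
{'red': (0.925, 0.0151, [0.5108, 0.0579], [319.3, 220.0], [324.9, 198.8]), 'blue': (0.794, 0.0165, [0.6644, 0.0463], [533.1, 159.7], [541.4, 136.5]), 'green': (0.212, 0.0175, [0.5925, 0.1288], [399.1, 79.5], [420.7, 64.2])}
t 26.0 pos [0.5121 0.0559 0.1704] yaw 1.204 q7 -0.767 tau [ 0.012 -0.017  0.028] F [-0.5  0.5 -0.3] g 0.0 1.0 jt7 -0.014
```

```bash

python3 -m jog '[[0.1,-0.08,3.4,0],[0.1,-0.08,7.0,0],[0.1,-0.08,7.0,0],[0.1,-0.08,7.0,0]]' >/dev/null; python3 s.py
python3 -m jog '[[0,0,0,0],[0,0,0,0],[0,0,0,0],[0,0,0,0],[0,0,0,0],[0,0,0,0]]' 1 30 >/dev/null; python3 s.py
python3 -m jog '[[0,0,0,0.1],[0,0,0,0.2],[0,0,0,0.3],[0,0,0,0.4]]' >/dev/null; python3 s.py
python3 -m jog '[[0,0,0,0.1],[0,0,0,0.2],[0,0,0,0.3],[0,0,0,0.4]]' >/dev/null; python3 s.py
python3 -m jog '[[0,0,0,0.1],[0,0,0,0.1]]' >/dev/null; python3 s.py
python3 -m jog '[[0,0,0,0],[0,0,0,0],[0,0,0,0]]' -1 >/dev/null; python3 s.py
python3 -m jog '[[0,0,-4,0],[0,0,-7,-0.12],[0,0,-7,-0.24],[0,0,-7,-0.36],[0,0,-7,-0.48],[0,0,-7,-0.6],[0,0,-7,-0.72],[0,0,-7,-0.84],[0,0,-7,-0.9]]' >/dev/null; python3 s.py
python3 - <<'E'
from h import *
c=bot.read_camera("wrist")
print(marks(c))
E
```

```text
t 26.33 pos [0.5098 0.0574 0.0993] yaw 1.205 q7 -0.833 tau [ 0.023 -0.063 -0.018] F [0.6 0.2 0.8] g 0.0 1.0 jt7 -0.124
t 26.83 pos [0.5121 0.0584 0.1024] yaw 1.206 q7 -0.833 tau [-0.136  0.359  0.062] F [-1.1 -1.7  8.3] g 29.5 0.52 jt7 0.001
t 27.17 pos [0.5127 0.0582 0.1024] yaw 0.803 q7 -1.193 tau [-0.389 -0.147  0.376] F [ 2.  -1.9  4.3] g 29.8 0.52 jt7 1.017
t 27.5 pos [0.5131 0.0577 0.1024] yaw 0.402 q7 -1.549 tau [-0.742 -0.445  0.445] F [ 3.  -3.2  3.9] g 30.0 0.52 jt7 0.966
t 27.67 pos [0.5132 0.0575 0.1024] yaw 0.303 q7 -1.638 tau [-1.008 -0.499  0.302] F [ 2.4 -4.   6.9] g 30.4 0.52 jt7 -1.571
t 27.92 pos [0.5104 0.0588 0.1004] yaw 0.309 q7 -1.634 tau [ 0.003 -0.017  0.007] F [ 0.  -0.6  0.7] g 0.0 0.92 jt7 0.021
t 28.67 pos [0.5103 0.0586 0.1702] yaw 1.214 q7 -0.743 tau [ 0.04  -0.026 -0.054] F [0.1 0.4 0.1] g 0.0 1.0 jt7 -0.152
{'red': (0.043, 0.0158, [0.5109, 0.0587], [322.7, 221.4], [342.0, 210.8]), 'blue': (0.79, 0.0167, [0.6643, 0.0463], [537.0, 164.9], [545.8, 141.5]), 'green': (0.205, 0.0178, [0.5924, 0.1289], [404.6, 83.5], [426.6, 68.4])}
```

```bash
python3 -m jog '[[1.1,3.7,0,0],[2.2,7.4,0,0],[3.3,11.1,0,0],[4.37,14.95,0,0],[4.37,14.95,0,0],[4.37,14.95,0,0],[4.37,14.95,0,0],[4.37,14.95,0,0]]' >/dev/null; python3 s.py
python3 - <<'E'
from h import *
c=bot.read_camera("wrist")
print(marks(c))
E
python3 s.py
```

```text
t 29.38 pos [0.6648 0.0465 0.1703] yaw 1.208 q7 -0.708 tau [ 0.009  0.032 -0.014] F [-0.6 -0.6  0.2] g 0.0 1.0 jt7 -0.006
{'red': (0.096, 0.0122, [0.5142, 0.0584], [137.3, 272.1], [154.2, 262.1]), 'yellow': (-0.019, 0.0135, [0.5846, -0.0231], [262.2, 325.1], [278.1, 315.7]), 'blue': (0.859, 0.0151, [0.6658, 0.0469], [323.1, 220.9], [330.0, 200.0]), 'green': (0.277, 0.0143, [0.5958, 0.1288], [184.4, 150.6], [203.0, 136.9])}
t 29.43 pos [0.6649 0.0464 0.1706] yaw 1.207 q7 -0.708 tau [-0.021  0.011  0.038] F [ 0.  -0.7  0.7] g 0.0 1.0 jt7 -0.005
```

```bash

python3 -m jog '[[0.05,0.05,3.4,0],[0.05,0.05,7.0,0],[0.05,0.05,7.0,0],[0.05,0.05,7.0,0]]' >/dev/null; python3 s.py
python3 -m jog '[[0,0,0,0],[0,0,0,0],[0,0,0,0],[0,0,0,0],[0,0,0,0],[0,0,0,0]]' 1 30 >/dev/null; python3 s.py
python3 -m jog '[[0,0,0,0.1],[0,0,0,0.2],[0,0,0,0.3],[0,0,0,0.4]]' >/dev/null; python3 s.py
python3 -m jog '[[0,0,0,0.1],[0,0,0,0.2],[0,0,0,0.3],[0,0,0,0.38]]' >/dev/null; python3 s.py
python3 -m jog '[[0,0,0,0],[0,0,0,0]]' >/dev/null; python3 s.py
python3 -m jog '[[0,0,0,0],[0,0,0,0],[0,0,0,0]]' -1 >/dev/null; python3 s.py
python3 -m jog '[[0,0,-4,0],[0,0,-7,-0.12],[0,0,-7,-0.24],[0,0,-7,-0.36],[0,0,-7,-0.48],[0,0,-7,-0.6],[0,0,-7,-0.72],[0,0,-7,-0.78],[0,0,-7,-0.78]]' >/dev/null; python3 s.py
python3 - <<'E'
from h import *
c=bot.read_camera("wrist")
print(marks(c))
cv2.imwrite("pics/w9.png",c["pixels"][:,:,::-1])
# pin height vs knob-top depth
E
```

```text
t 29.77 pos [0.6646 0.046  0.0995] yaw 1.207 q7 -0.736 tau [-0.043  0.019  0.018] F [ 1.3 -0.   1.2] g 0.0 1.0 jt7 -0.054
t 30.27 pos [0.6672 0.0468 0.1029] yaw 1.207 q7 -0.736 tau [-0.002  0.9   -0.004] F [-4.   0.7  7.8] g 29.7 0.51 jt7 0.01
t 30.6 pos [0.6675 0.0466 0.1029] yaw 0.803 q7 -1.089 tau [-0.126  0.646  0.428] F [-2.4 -1.2  6.1] g 29.6 0.52 jt7 0.985
t 30.93 pos [0.6678 0.0463 0.1029] yaw 0.423 q7 -1.42 tau [-0.337  0.454  0.425] F [-0.9 -1.8  6.5] g 29.6 0.52 jt7 0.43
t 31.1 pos [0.6678 0.0463 0.103 ] yaw 0.427 q7 -1.416 tau [-0.268  0.476  0.296] F [-1.9 -1.   7.3] g 29.8 0.52 jt7 -0.431
t 31.35 pos [0.667  0.0464 0.1009] yaw 0.427 q7 -1.416 tau [-0.022  0.01   0.023] F [0.4 0.6 0.1] g 0.0 0.92 jt7 0.001
t 32.1 pos [0.6668 0.046  0.1704] yaw 1.209 q7 -0.696 tau [ 0.02   0.01  -0.022] F [-1.2 -0.  -0.3] g 0.0 1.0 jt7 0.899
{'red': (0.086, 0.0121, [0.5141, 0.0586], [134.4, 272.2], [151.5, 262.3]), 'yellow': (-0.012, 0.0134, [0.5846, -0.0231], [259.8, 325.5], [275.5, 316.0]), 'blue': (0.109, 0.0153, [0.6661, 0.0477], [320.3, 220.1], [338.5, 208.5]), 'green': (0.286, 0.0142, [0.5958, 0.1287], [181.6, 150.9], [200.1, 137.2])}
```

View pics/w9.png

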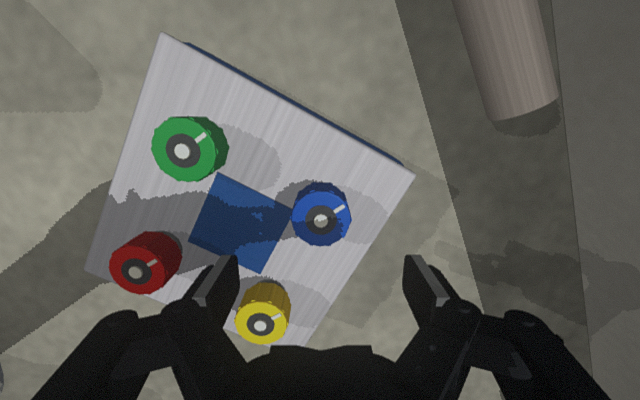

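```bash
python3 - <<'E'
from h import *
fs=[bot.read_camera("wrist") for _ in range(6)]
c=fs[-1];D=np.median([np.where(f["depth"]>0,f["depth"],np.nan) for f in fs],0)
f=200/np.tan(np.radians(c["fovy"])/2);v,u=np.mgrid[:400,:640]
P=np.stack([(u-c["cx"])/f*D,(v-c["cy"])/f*D,D],-1)@c["pose"][:3,:3].T+c["pose"][:3,3]
for k,m in marks(c).items():
    r=np.hypot(u-m[3][0],v-m[3][1]);z=P[...,2]
    print(k,np.nanmedian(z[r<4]).round(4),np.nanmedian(z[(r>10)&(r<14)]).round(4))
E
python3 s.py
```

```text
red 0.1343 0.1323
yellow 0.1344 0.1323
blue 0.1345 0.1323
green 0.1344 0.1322
t 32.45 pos [0.6668 0.0463 0.1705] yaw 1.206 q7 -0.699 tau [0.013 0.008 0.014] F [-0.1 -0.4  0.3] g 0.0 1.0 jt7 -0.013
```

Depth readings put all four pins about 2.1 mm proud of their knobs, so each has sunk about 3.8 mm. The gripper is open and clear of everything, so I'm handing in.

```bash
python3 -c "
from station import bot
print(bot.hand_in())"
```

```text
the job is handed in; nothing more can be done
None
```

All four knobs were tightened crosswise in two passes (snug, then firm). Pins measure about 3.6–4.0 mm sunk, the gripper is open and clear, and the job is handed in at about 32 s of the 72 s; no verdict was returned.

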